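# Check out: push the room key through the flap of the key-return box

## Task

Check out of the room: lift the wooden key tag out of its tray, lay it on the sill of the key-return box pointing at the flap and let go of it there. Then push it endwise from its outer end in through the sprung flap until it has dropped inside the box and the flap has snapped shut behind it. Do not shift the bottle, the glass or the phone.

Things in the scene. Friction and masses are not known exactly. Their poses are not given: they have to be found in the camera images.
- tag_center (a point): centre of the key tag: a pale wooden bar 90 long (its x axis) x 34 wide (y) x 24 high (z), about 250 g (200 to 310), with a brass band at each end and a key let in flush. Either end may go first. It starts lying flat in the tray, along it, up to 2 mm off centre.
- rest_floor (a point): centre of the floor of the key tray, 8 mm above the table: fixed dark wood, 120 (x) x 80 (y) mm. A rim 14 mm higher than the floor holds the tag's ends (recess 96 x 40), cut away on both long sides over the middle 46 mm of x, down to the floor and out to the tray's edges: fingers can take the tag across its width at the middle only. The tag stands 10 mm above the rim.
- keybox: the key-return box, fixed, grey metal with a pale plastic top. Origin on the table under the middle of the outer face of its front wall (with the flap). x points level INTO the box (push direction), z up. Box x 0 to 200, y -70 to 70, top 165 mm above the table, inner floor at 5 mm. The ledge at sill level goes on inside to x = 12; beyond it things fall to the inner floor.
- sill (a point): centre of the top of the flat steel sill in front of the box (keybox x = -75, y = 0, 110 mm above the table); same axes as the box. The sill has no side lips: keybox x -150 to 0, y -55 to 55.
- mouth (a point): middle of the mouth's lower edge, level with the sill, on the front wall's outer face (keybox x = 0, y = 0, height 110 mm); same axes. Mouth: y -32 to 32, 46 mm high; above it only a 9 mm lintel, so a gripper's body higher than 165 mm above the table passes over the box. A tag pushed until its outer end is at the front wall (x about 0) tips in and falls by itself.
- flap (a joint): angle of the sprung steel flap, 60 wide x 44 high, hung inside the mouth from its upper edge (hinge at keybox x = 8, height 156 mm), its face 8 mm behind the outer face of the front wall. 0 = shut, grows as it swings inward to at most 1.45 rad; about 1.05 when it rides on the tag. Its spring (0.3 to 0.6 N at its lower edge) shuts it and may push back a tag left part-way.
- bottle: bystander: green glass bottle, 72 dia x 230 high, origin under its centre; leave it
- tumbler: bystander: amber drinking glass, 72 dia x 90 high, origin under its centre; leave it
- phone: bystander: phone lying flat, 72 x 148 x 9 mm, origin under its centre; leave it
Things that resemble listed ones, but are neither listed nor needed, are in the scene too. Of the things like the part that bears tag_center, leave any that is orange; of the rest the smaller one is meant.

How it is judged:
On the way:
1. the tag lies flat and at rest on the sill, let go of, pointing at the flap to within about 25 degrees (x of tag_center in the frame of keybox between -0.15 and 0.012 m and y of tag_center in the frame of keybox between -0.055 and 0.055 m and z of tag_center in the frame of keybox between 0.11 and 0.135 m and angle between the x axis of tag_center and the x axis of keybox, either way round below 0.45 rad and angle between tag_center's own z axis and vertical below 0.15 rad and contact force between the fingers and tag below 0.1 N and linear speed of tag below 0.03 m/s), for 0.2 s.
At the end, for the whole second after the job is handed in: the tag is inside the key-return box, its centre below the sill level by at least 10 mm, at rest; the flap is shut to within 0.1 rad (x of tag_center in the frame of keybox between 0.012 and 0.195 m and y of tag_center in the frame of keybox between -0.066 and 0.066 m and z of tag_center in the frame of keybox between 0 and 0.1 m and value of joint flap below 0.1 rad and linear speed of tag below 0.03 m/s); the robot touches nothing.
It fails at once if the bottle, the glass or the phone is moved by more than 30 mm or the bottle or glass is tipped (distance of any of bottle, tumbler, phone from where it was at the start of the episode above 0.03 m or angle between any of bottle, tumbler's own z axis and vertical above 0.35 rad).
It also fails if it takes over 48 s, if anything falls off the work surface, if the arm or the gripper's body presses on something with over 40 N, if the wrist force passes 120 N, or if a joint passes its speed limit or range.

## Robot

A 6-joint arm with a two-finger parallel gripper is mounted at the origin on the work surface. World frame = base frame: x ahead of the robot, y to its left, z up, the work surface at z = 0. Lengths are in m, angles in rad, forces in N, time in s.
With the tool pointing down it reaches from about 0.35 to 0.775 m from the base axis. Payload 5.5 kg.
Tool frame: the origin (TCP) lies at the very end of the fingers, on their centre line; the grasp point (between the pads) lies 19 mm behind it; z points along the fingers, y is the line along which they close (so a half turn about z gives the same grasp; the last joint's range is limited). The gripper opens to 85 mm and grips with 20 to 120 N. Pads are 22 mm wide; open, the fingers measure 114 mm over their backs; the gripper's body (76 mm by 85 mm) begins 54 mm behind the grasp point. The pads swing forward as they close: fully open they stand 13 mm farther back than shut.
Start: joints at [1.086, 0.313, 0.046, 1.304, 0, 1.431], TCP at [0.194, 0.541, 0.231] pointing down, gripper open.
Joint ranges: [-2.76, 2.76], [-0.86, 1.69], [-1.03, 1.26], [-2.2, 2.34], [-1.47, 1.5], [-3.14, 3.14]. Speed limits (rad/s): [2.57, 2.57, 3.14, 3.14, 3.14, 3.14].

## Interface

Orientations are given as a unit quaternion [w, x, y, z].
In Python, from workcell import env, read_camera, get_calibration gives the robot as it stands.
- The arm moves only by the tool jog_arm, never from a script. Its argument "motion" is one flat list of numbers, 7 for each row, row after row: the shift along the tool's x, y, z as a fraction of full scale, then the turn, a rotation vector about the tool's x, y, z as a fraction of full scale, then the opening, from 0 (shut) to 1 (fully open). In form: [x, y, z, wx, wy, wz, grip, x, y, z, wx, wy, wz, grip, ...]. A call has 1 to 12 rows; each row is the pose to reach, as a shift and turn from the pose commanded when the call began, along the tool's axes at that moment; what a row does not reach only later rows make up. Full scale, the value 1, is 0.2 m for a shift and 90 degrees for a turn. A row lasts 1/8 s, in which the tool goes at most 62.5 mm and 10.7 degrees, less where a joint would pass 70% of its speed; a pose out of reach is approached as far as the arm can. A call with a number of a shift or a turn outside -1 to 1 is refused whole. A call with a gripper value outside its range is refused whole. The fingers move at their own pace and stop on an object; "newtons" is the grip in N (left out, the last holds). Time passes only in rows, so rows that repeat a pose let the fingers close. It gives the time, the measured TCP pose, the force, the opening and the grip force at its end, in the units of the state.
- env.get_state(): the state, without advancing time (a new reading comes with each control period).
- read_camera(name): name is "side" or "top"; returns the picture (480x640x3 uint8, red, green, blue); there is no depth.
- get_calibration(name): a dict with "fx", "fy", "cx", "cy" (pixels), "dist" ([k1, k2, p1, p2, k3] as OpenCV has them; the pictures are not rectified), "world_from_camera" (4x4, takes a point from camera to world coordinates). Camera axes: x right, y down, z forward; pixel columns grow to the right and rows downward; lengths in m; the calibration is good to about 2 mm. A picture is of the moment at which its call begins. get_calibration takes no time and is no camera call.
- env.hand_in(): hands the job in; it is judged then, once.
The state is a dict: "clock": time; "joint_pos": joint angles; "qvel": joint speeds; "tau": joint torques, N m; "tcp_pos": TCP position; "orientation": TCP orientation; "wrist_force": force on the tool from outside, world axes, zero at the start; "ft_torque": the same for the moment, N m; "finger_gap": finger opening in m; "grip_force": force on a finger pad.
Only numpy, scipy, OpenCV 4.12 (cv2) and the standard library are available. Lean on these libraries where they do the work, as an engineer would, in place of code of your own. Each camera call takes 0.05 s, during which the arm holds its last target. There are 200 camera calls.

## Working session

There is one attempt and no reset: what is moved stays moved. The work goes in short steps, Python scripts to look and compute and a tool call to move; the robot and the scene stay as the last step left them, time stands still between calls to the robot, and variables do not carry over. Pictures are saved under pics/ and viewed, at most 10 in all, crops included, and the job is handed in when it is done.

Besides the shell and the picture viewer there is one more tool, called after "Request:" as name(argument=value, ...) on one line, values as JSON. jog_arm: Moves the arm, as the interface text tells. Shift numbers are shares of 0.2 m and turn numbers shares of 90 degrees, none past 1 either way. Its arguments: {"type":"object","properties":{"motion":{"type":"array","items":{"type":"number"}},"newtons":{"type":"number"}},"required":["motion"]}

```bash
mkdir -p pics; ls; python3 - <<'E'
from workcell import env, read_camera, get_calibration
import cv2
for n in("top","side"):
    cv2.imwrite(f"pics/{n}0.png",read_camera(n)[:,:,::-1]); print(get_calibration(n))
print(env.get_state())
E
```

```text
pics
{'fx': 478.042018732263, 'fy': 478.042018732263, 'cx': 325.7986040859042, 'cy': 238.07119553874568, 'dist': array([-0.00029311,  0.        ,  0.        ,  0.        ,  0.        ]), 'world_from_camera': array([[-0.00247252, -0.99836573,  0.05709426,  0.54870942],
       [-0.99996382,  0.00293309,  0.00798434, -0.0636259 ],
       [-0.00813875, -0.05707245, -0.99833687,  1.15169009],
       [ 0.        ,  0.        ,  0.        ,  1.        ]])}
{'fx': 519.351768768033, 'fy': 519.351768768033, 'cx': 333.2652434183979, 'cy': 239.97578229992234, 'dist': array([0.03427536, 0.        , 0.        , 0.        , 0.        ]), 'world_from_camera': array([[ 0.76713265, -0.48776946,  0.41663947,  0.12393798],
       [-0.64133941, -0.59717222,  0.48173551, -0.61388395],
       [ 0.01382964, -0.63676235, -0.77093609,  1.01176416],
       [ 0.        ,  0.        ,  0.        ,  1.        ]])}
{'clock': 0.1, 'joint_pos': array([ 1.08637126e+00,  3.13930448e-01,  4.51172367e-02,  1.30363728e+00,
       -7.97195649e-06,  1.43122625e+00]), 'qvel': array([ 0.00021126, -0.00188608,  0.00290209,  0.000446  ,  0.00055376,
        0.00119154]), 'tau': array([ 2.58548251e-03, -4.81726670e+01,  2.99244153e+01,  1.27659031e-02,
       -1.32435980e-04, -6.32404038e-06]), 'tcp_pos': array([0.19416364, 0.54073764, 0.23050522]), 'orientation': array([-2.50088035e-04,  1.71574288e-01,  9.85170838e-01, -7.88376460e-04]), 'wrist_force': array([ 0.29130641, -0.12658069, -0.38379722]), 'ft_torque': array([ 0.0181025 , -0.00168617, -0.04558606]), 'grip_force': 0.0, 'finger_gap': 0.08488232053364425}
```

View pics/top0.png

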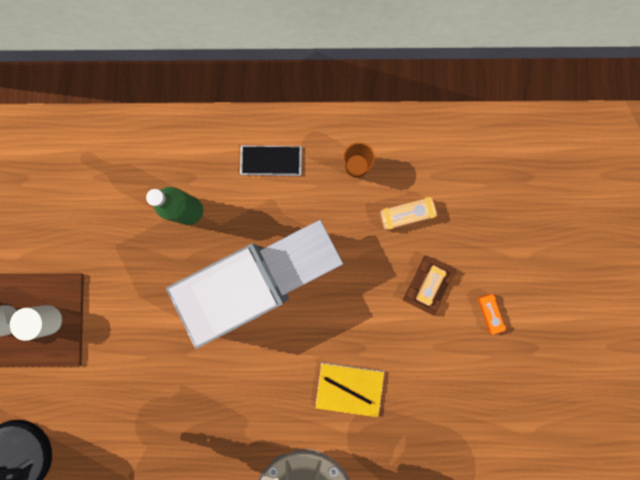

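View pics/side0.png

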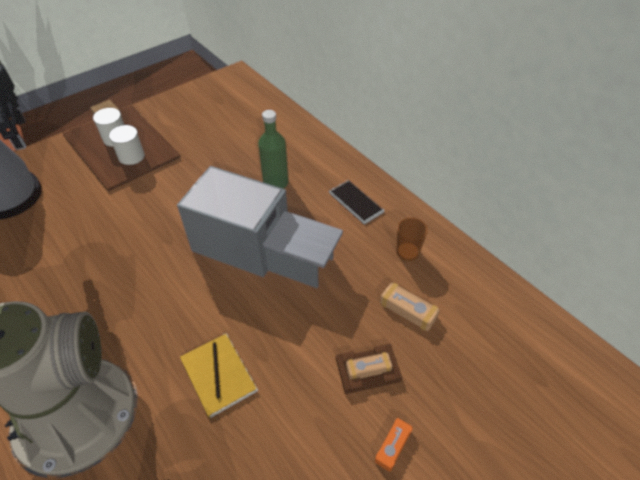

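Both views show three candidates: the tag in the tray, top (431,285); a larger pale tag on the table, top (409,213); an orange one, top (492,313). I choose the smaller pale one in the tray. The box is at top (225,295), with its sill at (305,258). The phone, glass and bottle stand farther off.

```bash
python3 - <<'E'
import cv2
a=cv2.imread("pics/top0.png")
r=lambda im,x,y,w,h,s:cv2.resize(im[y:y+h,x:x+w],None,fx=s,fy=s,interpolation=cv2.INTER_CUBIC)
cv2.imwrite("pics/c1.png",r(a,395,250,70,70,8))
cv2.imwrite("pics/c2.png",r(a,160,210,190,145,4))
E
```

```text
(no output)
```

View pics/c1.png

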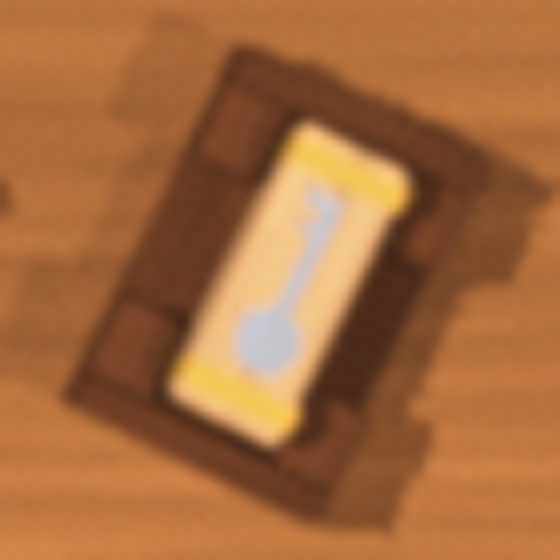

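View pics/c2.png

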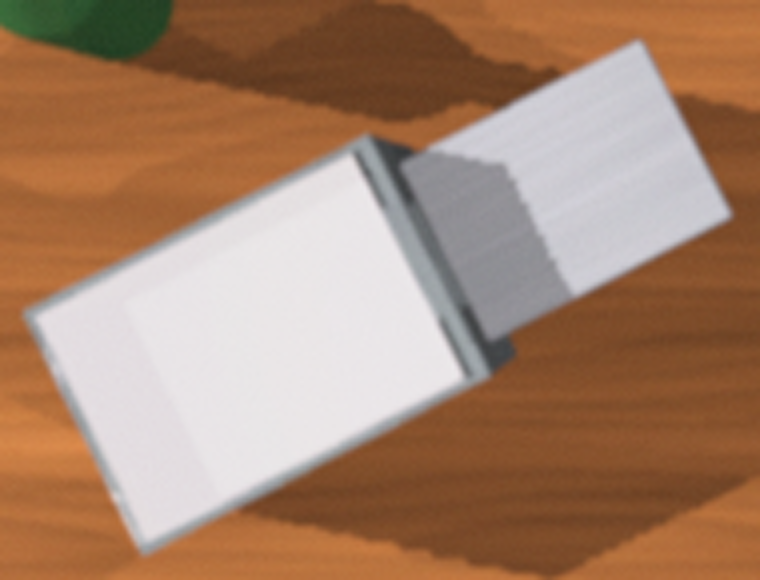

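Crops: the tag in the tray is pale with brass bands, key head at the lower left, corners near crop (300,118), (415,190), (285,450), (165,392). Its surroundings match the described tray with middle cut-outs. In the box crop the roof corners are at (368,135), (490,378), (142,552), (25,312) and the outer sill corners at (640,40), (732,214).

```bash
cat > h.py <<'E'
from workcell import env, read_camera, get_calibration
import numpy as np, cv2
from scipy.optimize import least_squares
from scipy.spatial.transform import Rotation as R
def proj(n,P):
    c=get_calibration(n); T=np.linalg.inv(c["world_from_camera"])
    K=np.array([[c["fx"],0,c["cx"]],[0,c["fy"],c["cy"]],[0,0,1]])
    return cv2.projectPoints(np.asarray(P,float),cv2.Rodrigues(T[:3,:3])[0],T[:3,3],K,c["dist"])[0][:,0]
def place(p,L):
    c,s=np.cos(p[2]),np.sin(p[2]); L=np.asarray(L,float)
    return np.c_[p[0]+c*L[:,0]-s*L[:,1],p[1]+s*L[:,0]+c*L[:,1],L[:,2]]
def fit(n,L,uv,p0):
    r=least_squares(lambda p:(proj(n,place(p,L))-uv).ravel(),p0)
    return r.x,r.fun.reshape(-1,2)
E
python3 - <<'E'
from h import *
np.set_printoptions(precision=4,suppress=True)
crop=lambda a,x,y,s:(np.array(a)+.5)/s-.5+[x,y]
t=.032
L=[[.045,.017,t],[.045,-.017,t],[-.045,-.017,t],[-.045,.017,t]]
tag=fit("top",L,crop([[300,118],[415,190],[285,450],[165,392]],395,250,8),[.45,-.28,-.4]); print(tag)
tz=.022
L=[[.06,.04,tz],[.06,-.04,tz],[-.06,-.04,tz],[-.06,.04,tz]]
print(fit("top",L,crop([[238,48],[490,160],[322,515],[75,397]],395,250,8),[.45,-.28,-.4]))
# box x into box: image left-down => world +y, -x
B=[[0,-.07,.165],[0,.07,.165],[.2,.07,.165],[.2,-.07,.165],[-.15,-.055,.11],[-.15,.055,.11]]
uv=crop([[368,135],[490,378],[142,552],[25,312],[640,40],[732,214]],160,210,4)
for a in(2.,):
    for flip in(1,-1):
        Bf=np.array(B)*[1,flip,1]
        print(flip,fit("top",Bf,uv,[.5,0,a]))
E
```

```text
(array([ 0.5015, -0.2994, -0.4794]), array([[ 1.0476,  0.6016],
       [-0.2666, -1.6951],
       [-1.3419,  0.3011],
       [ 0.5652,  0.7872]]))
(array([ 0.5033, -0.2986, -0.4477]), array([[ 0.6847, -1.4563],
       [ 0.0883, -0.8172],
       [-0.3158,  1.1582],
       [-0.4546,  1.0888]]))
1 (array([0.5329, 0.0659, 2.0431]), array([[ 0.0073, -0.3094],
       [ 0.1055, -0.481 ],
       [-0.0374,  0.9447],
       [-0.8274, -0.2116],
       [ 0.355 , -0.6288],
       [ 0.4366,  0.6501]]))
-1 (array([0.5339, 0.0662, 2.0467]), array([[ 30.5596,  59.7341],
       [-30.753 , -61.4749],
       [-30.1805, -60.3201],
       [ 29.328 ,  60.7207],
       [ 23.2536,  43.4387],
       [-22.9855, -44.7495]]))
```

Request:
jog_arm(motion=[-0.24,-0.28,0,0,0,0,1,-0.48,-0.57,0,0,0,0,1,-0.72,-0.86,0,0,0,0,1,-0.72,-0.86,0,0,0,0,1])

```text
clock: 0.6
tcp_pos: [0.2718, 0.3281, 0.231]
orientation: [-0.0, 0.172, 0.985, -0.0]
wrist_force: [1.0, 0.6, 0.5]
finger_gap: 0.085
grip_force: 0.0
```

Request:
jog_arm(motion=[-0.24,-0.28,0,0,0,0,1,-0.48,-0.57,0,0,0,0,1,-0.72,-0.86,0,0,0,0,1,-0.72,-0.86,0,0,0,0,1])

```text
clock: 1.1
tcp_pos: [0.3494, 0.1178, 0.2312]
orientation: [0.0, 0.173, 0.985, -0.0]
wrist_force: [0.0, -0.1, -0.2]
finger_gap: 0.085
grip_force: 0.0
```

Request:
jog_arm(motion=[-0.24,-0.28,0,0,0,0,1,-0.48,-0.57,0,0,0,0,1,-0.72,-0.86,0,0,0,0,1,-0.72,-0.86,0,0,0,0,1])

```text
clock: 1.6
tcp_pos: [0.427, -0.0932, 0.2309]
orientation: [-0.0, 0.173, 0.985, -0.0]
wrist_force: [-0.3, 0.9, -0.6]
finger_gap: 0.0855
grip_force: 0.0
```

Request:
jog_arm(motion=[-0.24,-0.28,0,0,0,0.07,1,-0.48,-0.57,0,0,0,0.07,1,-0.72,-0.86,0,0,0,0.07,1,-0.72,-0.86,0,0,0,0.07,1,-0.72,-0.86,0,0,0,0.07,1])

```text
clock: 2.22
tcp_pos: [0.504, -0.3035, 0.2297]
orientation: [-0.001, 0.227, 0.974, 0.0]
wrist_force: [-1.2, 0.5, -0.3]
finger_gap: 0.0853
grip_force: 0.0
```

Request:
jog_arm(motion=[0.02,0.015,0.3,0,0,0,1,0.02,0.015,0.6,0,0,0,1,0.02,0.015,0.8,0,0,0,1,0.02,0.015,0.8,0,0,0,1])

```text
clock: 2.72
tcp_pos: [0.4987, -0.2932, 0.0681]
orientation: [-0.004, 0.225, 0.974, 0.002]
wrist_force: [-0.2, -0.5, 1.5]
finger_gap: 0.0856
grip_force: 0.0
```

Request:
jog_arm(motion=[0,0,0.1,0,0,0,1,0,0,0.2,0,0,0,1,0,0,0.27,0,0,0,1,0,0,0.295,0,0,0,1,0,0,0.295,0,0,0,1])

```text
clock: 3.35
tcp_pos: [0.502, -0.2966, 0.0129]
orientation: [0.0, 0.225, 0.974, -0.0]
wrist_force: [-0.5, 0.6, 0.2]
finger_gap: 0.0854
grip_force: 0.0
```

Request:
jog_arm(motion=[0,0,0,0,0,0,0.6,0,0,0,0,0,0,0.3,0,0,0,0,0,0,0.3,0,0,0,0,0,0,0.2,0,0,0,0,0,0,0.2,0,0,0,0,0,0,0.2,0,0,0,0,0,0,0.2,0,0,0,0,0,0,0.2], newtons=40)

```text
clock: 4.35
tcp_pos: [0.502, -0.2971, 0.0129]
orientation: [0.001, 0.226, 0.974, -0.0]
wrist_force: [-0.3, -1.3, 5.4]
finger_gap: 0.0332
grip_force: 42.1
```

Request:
jog_arm(motion=[0,0,-0.1,0,0,0,0.2,0,0,-0.35,0,0,0,0.2,0,0,-0.6,0,0,0,0.2,0,0,-0.85,0,0,0,0.2,0,0,-0.9,0,0,0,0.2,0,0,-0.9,0,0,0,0.2])

```text
clock: 5.1
tcp_pos: [0.5015, -0.2963, 0.1916]
orientation: [-0.0, 0.225, 0.974, 0.0]
wrist_force: [-0.9, 0.3, -3.2]
finger_gap: 0.0332
grip_force: 41.4
```

Request:
jog_arm(motion=[0.09,0.2,0,0,0,0.1,0.2,0.18,0.4,0,0,0,0.2,0.2,0.27,0.6,0,0,0,0.3,0.2,0.36,0.8,0,0,0,0.41,0.2,0.36,0.95,0,0,0,0.41,0.2,0.36,0.95,0,0,0,0.41,0.2,0.36,0.95,0,0,0,0.41,0.2])

```text
clock: 5.98
tcp_pos: [0.5193, -0.094, 0.1903]
orientation: [-0.002, 0.522, 0.853, -0.001]
wrist_force: [0.0, 0.2, -1.9]
finger_gap: 0.0334
grip_force: 41.3
```

Request:
jog_arm(motion=[0.15,0.21,0,0,0,0,0.2,0.305,0.424,0,0,0,0,0.2,0.305,0.424,0.1,0,0,0,0.2,0.305,0.424,0.2,0,0,0,0.2,0.305,0.424,0.2,0,0,0,0.2,0.305,0.424,0.2,0,0,0,0.2])

```text
clock: 6.72
tcp_pos: [0.5682, -0.0022, 0.1524]
orientation: [-0.0, 0.523, 0.852, -0.0]
wrist_force: [0.4, 0.1, -2.8]
finger_gap: 0.0332
grip_force: 41.4
```

```bash
python3 - <<'E'
from h import *
a=read_camera("side")[:,:,::-1]; b=read_camera("top")[:,:,::-1]
cv2.imwrite("pics/c3.png",np.hstack([cv2.resize(a[150:300,180:360],(400,333)),cv2.resize(b[200:350,170:350],(400,333))]))
print(env.get_state()["tcp_pos"])
E
```

```text
[ 0.5687835  -0.00204389  0.15317874]
```

View pics/c3.png

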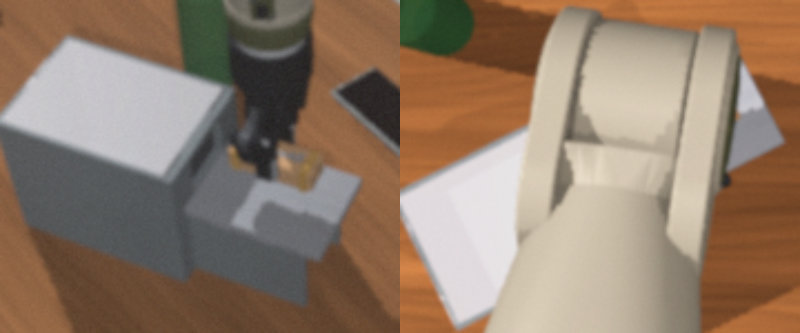

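The side crop shows the tag, at about (275,160), held level above the sill and aligned with the flap. In the top crop the arm hides the tag. Lowering and releasing.

Request:
jog_arm(motion=[0,0,0.09,0,0,0,0.2,0,0,0.15,0,0,0,0.2,0,0,0.175,0,0,0,0.2,0,0,0.183,0,0,0,0.2,0,0,0.183,0,0,0,0.2])

```text
clock: 7.45
tcp_pos: [0.5685, -0.0014, 0.116]
orientation: [0.0, 0.522, 0.853, 0.0]
wrist_force: [0.5, 0.5, -2.5]
finger_gap: 0.0331
grip_force: 41.5
```

Request:
jog_arm(motion=[0,0,0.004,0,0,0,0.2,0,0,0.004,0,0,0,0.2,0,0,0.004,0,0,0,0.45,0,0,0.004,0,0,0,0.6,0,0,0.004,0,0,0,0.7,0,0,0.004,0,0,0,0.7,0,0,0.004,0,0,0,0.7,0,0,0.004,0,0,0,0.7])

```text
clock: 8.45
tcp_pos: [0.5682, -0.0013, 0.1149]
orientation: [0.0, 0.522, 0.853, 0.0]
wrist_force: [-0.1, -0.1, 0.9]
finger_gap: 0.0597
grip_force: 0.0
```

Request:
jog_arm(motion=[0,0,-0.15,0,0,0,0.7,0,0,-0.3,0,0,0,0.7,0,0,-0.4,0,0,0,0.5,-0.2,0,-0.4,0,0,0,0,-0.45,0,-0.4,0,0,0,0,-0.45,0,-0.4,0,0,0,0,-0.45,0,-0.4,0,0,0,0,-0.45,0,-0.4,0,0,0,0])

```text
clock: 9.45
tcp_pos: [0.6086, -0.0805, 0.1949]
orientation: [-0.0, 0.522, 0.853, 0.0]
wrist_force: [-0.3, 0.7, -0.3]
finger_gap: 0.0007
grip_force: 0.0
```

```bash
python3 - <<'E'
from h import *
a=read_camera("side")[:,:,::-1]
x,y=240,190
cv2.imwrite("pics/c4.png",cv2.resize(a[y:y+110,x:x+120],None,fx=5,fy=5,interpolation=cv2.INTER_CUBIC))
s=env.get_state();print(s["tcp_pos"],s["finger_gap"])
p=[.533,.066,2.043]
L=[[x,y,.134] for x,y in((-.12,.017),(-.12,-.017),(-.03,-.017),(-.03,.017))]+[[-.15,.055,.11],[-.15,-.055,.11],[0,.055,.11]]
print((proj("side",place(p,L))-[240,190])*5+2)
E
```

```text
[ 0.60867597 -0.08047479  0.19498175] 0.0001368025294180496
[[398.33426665 257.79769379]
 [429.45023317 203.76928221]
 [247.47786508 143.0971151 ]
 [213.76888165 195.08085136]
 [426.25688361 376.55639246]
 [522.54923269 200.22764618]
 [118.57731455 268.67884145]]
```

View pics/c4.png

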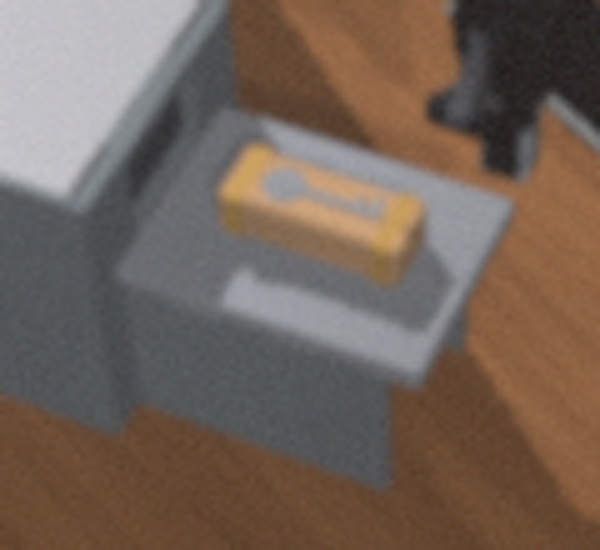

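The crop shows the tag flat on the sill, pointing at the mouth, with its top from (222,190) to (425,208). The gripper is clear, beyond its outer end. I'll push along tool x on the same line.

Request:
jog_arm(motion=[0,0,0.15,0,0,0,0,0,0,0.3,0,0,0,0,0,0,0.39,0,0,0,0,0,0,0.39,0,0,0,0,0,0,0.39,0,0,0,0])

```text
clock: 10.12
tcp_pos: [0.6096, -0.0811, 0.1179]
orientation: [0.001, 0.522, 0.853, 0.0]
wrist_force: [0.7, -0.3, 0.3]
finger_gap: -0.0001
grip_force: 0.0
```

Request:
jog_arm(motion=[0.05,0,0,0,0,0,0,0.08,0,0,0,0,0,0,0.11,0,0,0,0,0,0,0.15,0,0,0,0,0,0,0.19,0,0,0,0,0,0,0.23,0,0,0,0,0,0,0.27,0,0,0,0,0,0,0.31,0,0,0,0,0,0,0.35,0,0,0,0,0,0,0.39,0,0,0,0,0,0,0.43,0,0,0,0,0,0,0.45,0,0,0,0,0,0])

```text
clock: 11.62
tcp_pos: [0.5681, -0.0009, 0.117]
orientation: [0.0, 0.522, 0.853, 0.0]
wrist_force: [-0.1, -2.4, 0.8]
finger_gap: -0.0001
grip_force: 1.0
```

Request:
jog_arm(motion=[0.04,0,0,0,0,0,0,0.08,0,0,0,0,0,0,0.12,0,0,0,0,0,0,0.16,0,0,0,0,0,0,0.2,0,0,0,0,0,0,0.24,0,0,0,0,0,0,0.27,0,0,0,0,0,0,0.3,0,0,0,0,0,0,0.3,0,0,0,0,0,0])

```text
clock: 12.75
tcp_pos: [0.5404, 0.0526, 0.1167]
orientation: [-0.0, 0.522, 0.853, -0.0]
wrist_force: [-0.0, -0.5, 0.7]
finger_gap: -0.0005
grip_force: 0.0
```

```bash
python3 - <<'E'
from h import *
a=read_camera("side")[:,:,::-1]
x,y=220,170
cv2.imwrite("pics/c5.png",cv2.resize(a[y:y+120,x:x+130],None,fx=5,fy=4.9,interpolation=cv2.INTER_CUBIC))
t=env.get_state()["tcp_pos"][:2]-[.533,.066];print(R.from_euler("z",-2.043).apply([*t,0]))
E
```

```text
[-0.01566647 -0.00065111  0.        ]
```

View pics/c5.png

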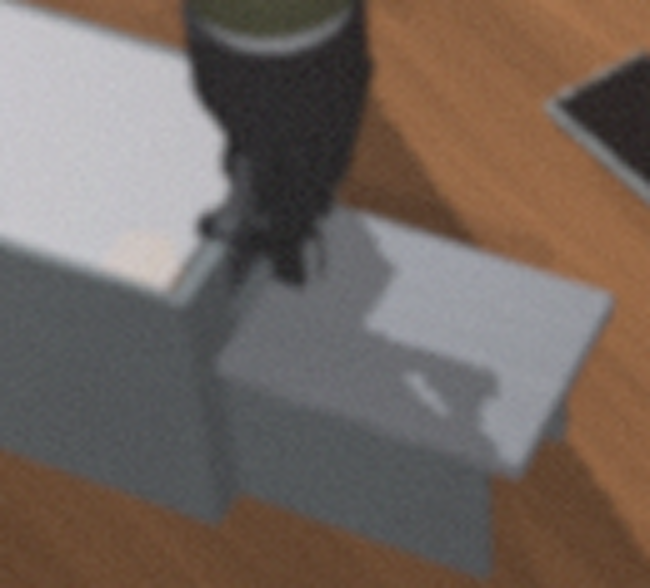

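The tag is no longer visible on the sill, and the push force has dropped to about zero. I'll back off and check the mouth.

Request:
jog_arm(motion=[-0.2,0,0,0,0,0,0,-0.4,0,-0.1,0,0,0,0,-0.6,0,-0.4,0,0,0,0,-0.8,0,-0.5,0,0,0,0,-0.9,0,-0.5,0,0,0,0,-0.9,0,-0.5,0,0,0,0,-0.9,0,-0.5,0,0,0,0])

```text
clock: 13.68
tcp_pos: [0.6215, -0.1072, 0.2151]
orientation: [-0.002, 0.522, 0.853, -0.0]
wrist_force: [0.6, 0.1, 0.5]
finger_gap: -0.0001
grip_force: 0.0
```

```bash
python3 - <<'E'
from h import *
a=read_camera("side")[:,:,::-1]; b=read_camera("top")[:,:,::-1]
cv2.imwrite("pics/c6.png",np.hstack([cv2.resize(a[165:285,210:330],(400,400),interpolation=cv2.INTER_CUBIC),cv2.resize(b[200:360,160:320],(400,400),interpolation=cv2.INTER_CUBIC)]))
E
```

```text
(no output)
```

View pics/c6.png

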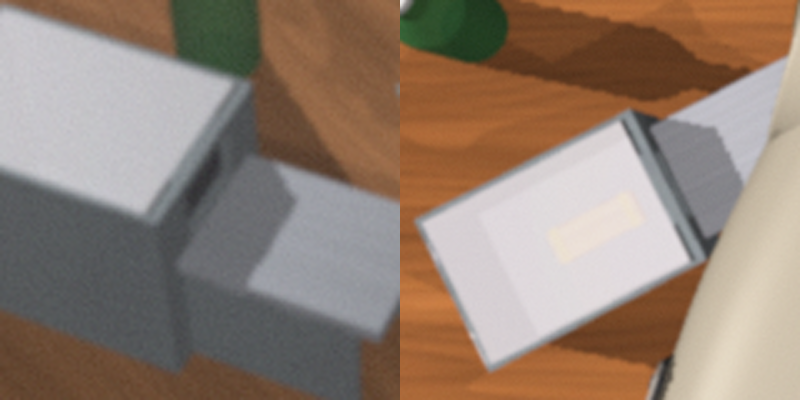

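The tag shows through the pale roof at top crop (595,228), lying inside and clear of the mouth. The sill is empty and the mouth looks as it did with the flap shut. Handing in.

```bash
python3 -c "
from workcell import env
print(env.hand_in())"
```

```text
the job is handed in; nothing more can be done
None
```

I laid the tag on the sill, let go of it and pushed it in through the flap: the last pictures show it lying inside the box with the flap apparently shut, and the job is handed in (no verdict came back).

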